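# Strip down a module stack onto its inspection stations

## Task

Take the stacked electronics unit apart from the top down, one part at a time, leaving the rest of the stack where it stands until its turn: the black finned heat sink goes in the yellow tray, the blue relay board on the black test fixture between its four steel posts, the silver radio module on the white light plate, and the green main board in the pink tray. Set each part flat, upright and centred on its place, its long side along the place's long side. Leave the white bottle and the green tape roll where they stand.

Things in the scene. Friction and masses are not known exactly. Their poses are not given: they have to be found in the camera images.
- heat_sink: Black finned heat sink, top of the stack: 46 (x, along the fins) x 34 (y) x 24 mm high, about 60 g. Origin at the centre of its underside, z up. Rests loose on the relay board.
- relay_board: Relay board, third from the bottom: blue board on a black base, with gold pins at both ends; blue part 68 (x) x 44 mm (y), from 10 to 18 mm above its underside; black base below it 62 x 38 mm. Flat top at 18 mm. About 80 g. Origin at the centre of its underside, z up. Rests loose on the radio module.
- radio: Silver shielded radio module, second from the bottom: plain metal box 96 (x) x 52 (y) x 22 mm high, about 180 g, small dark screws at the corners. Origin at the centre of its underside, z up. Rests loose on the main board.
- main_board: Green main board, bottom of the stack, standing loose on the table: green board 130 (x) x 62 mm (y), from 9 to 16 mm above its underside, on a black base 120 x 54 mm; a connector strip at each end (one white, one gold; 6 x 40 mm) rises to 22 mm. About 140 g. Origin at the centre of its underside, z up.
- yellow_tray: Place of the heat sink: fixed flat yellow tray 110 (x) x 75 mm (y); its floor is 6 mm above the table, with a rim 4 mm wide that rises 3 mm above the floor. Origin at the centre of its underside, at table height, z up.
- test_fixture: Place of the relay board: fixed black test fixture 116 (x) x 88 mm (y), flat top 14 mm above the table, with gold contact strips at both ends and four steel posts (8 mm diameter, 10 mm high above the top) at x +-51, y +-37 mm. Origin at the centre of its underside, at table height, z up.
- light_plate: Place of the radio module: fixed light plate, grey housing 130 (x) x 90 mm (y) with a white top, flat, 12 mm above the table, no rim. Origin at the centre of its underside, at table height, z up.
- pink_tray: Place of the main board: fixed flat pink tray 165 (x) x 100 mm (y); its floor is 8 mm above the table, with a rim 4 mm wide that rises 3 mm above the floor. Origin at the centre of its underside, at table height, z up.
- bottle: Bystander: white upright bottle with a red cap, 38 mm diameter, 95 mm high, loose. Origin at the centre of its underside.
- tape_roll: Bystander: green tape roll lying flat, 46 mm diameter, 18 mm high, loose. Origin at the centre of its underside.
Not all that is in view belongs to the job. There is more than one size of the radio; the job needs the middle-sized.

How it is judged:
By the outcome, as a careful person would: the job done as asked, in the order asked, and still so for the second after the job is handed in, with the robot touching nothing.
It also fails if it takes over 120 s, if anything falls off the work surface, if the arm or the gripper's body presses on something with over 40 N, if the wrist force passes 120 N, or if a joint passes its speed limit or range.

## Robot

A 7-joint arm with a two-finger parallel gripper is mounted at the origin on the work surface. World frame = base frame: x ahead of the robot, y to its left, z up, the work surface at z = 0. Lengths are in m, angles in rad, forces in N, time in s.
With the tool pointing down it reaches from about 0.35 to 0.9 m from the base axis. Payload 8.1 kg.
Tool frame: the origin (TCP) lies on the centre line of the jaws, within the pads' length; the fingertips stand 19 mm ahead of it and the grasp point (between the pads) is the TCP; z points along the fingers, y is the direction in which the jaws open and shut (so a half turn about z gives the same grasp; the last joint's range is limited). The gripper opens to 92 mm and grips with 3 to 60 N. Pads are 19 mm wide; open, the fingers measure 130 mm over their backs; the gripper's body (75 mm by 190 mm) begins 47 mm behind the grasp point.
Start: joints at [-1.243, 0.434, 0.025, 1.573, -0.012, 1.134, -0.075], TCP at [0.261, 0.568, 0.246] pointing down, gripper open.
Joint ranges: [-2.62, 2.62], [-0.44, 2.09], [-1.27, 1.32], [0.08, 2.57], [-1.32, 4.46], [0.12, 2], [-2.74, 2.74]. Speed limits (rad/s): [2.22, 2.22, 3.01, 3.01, 3.14, 3.14, 3.14].

## Interface

Orientations are given as a rotation vector (axis times angle).
In Python, from cell import monitor, imaging, workorder, outline_of gives the robot as it stands.
- The arm moves only by the tool move_arm, never from a script. Its argument "series" is a list of rows, each a list of 6 numbers: the shift along the world's x, y, z in cm, then the turn, a rotation vector about the world's x, y, z in degrees. A call has 1 to 8 rows; each row shifts and turns the commanded pose from where the row before left it; what a row does not reach is not made up. A row lasts 1/10 s, in which the tool goes at most 50 mm and 8.59 degrees, less where a joint would pass 70% of its speed; a pose out of reach is approached as far as the arm can. A call with a gripper value outside its range is refused whole. "grip" is the opening, from 0 (shut) to 1 (fully open), set as the call begins (left out, the last holds). The fingers move at their own pace and stop on an object; "force" is the grip in N (left out, the last holds). Time passes only in rows, so rows that do not move let the fingers close. It gives the time, the measured TCP pose, the force and the opening at its end, in the units of the state.
- monitor.observe(): the state, without advancing time (a new reading comes with each control period).
- imaging.get_image(name): name is "scene" or "top"; returns a dict with "color" (420x560x3 uint8, red, green, blue), "fx", "fy", "cx", "cy" (pixels), "rvec" (rotation vector, rad) and "tvec" (3), from world to camera coordinates, as OpenCV has them. Camera axes: x right, y down, z forward; pixel columns grow to the right and rows downward; lengths in m; the calibration is good to about 2 mm. A picture is of the moment at which its call begins. There is no depth.
- workorder.sign_off(): hands the job in, once; it reports no verdict.
Trained networks look in the newest picture that a camera, given by its name, has taken for a name from the list of things; names that differ only in an ending like _2 or _b are one class to them, and where a whole thing is asked for, a point or a joint stands for the part that bears it (a point fixed in the world has none). Each returns a list of dicts, best first, with "p" (0 to 1); they miss things now and then, are a little off and sometimes report something else, mostly with a low value. They report only what shows in the picture. A call takes as long as a camera call. They do not tell look-alikes from the thing itself.
- outline_of(camera, thing): "mask" (420x560 bool, what is visible of it) and "rect" ([left, top, width, height] in pixels, round what is visible of it).
The state is a dict: "clock": time; "joints": joint angles; "dq": joint speeds; "joint_efforts": joint torques, N m; "position": TCP position; "ee_rot": TCP orientation; "force": force on the tool from outside, world axes, zero at the start; "ft_torque": the same for the moment, N m; "width": opening from 0.0 (shut) to 1.0 (fully open).
Only numpy, scipy, OpenCV 4.12 (cv2) and the standard library are available. Lean on these libraries where they do the work, as an engineer would, in place of code of your own. Each camera call takes 0.05 s, during which the arm holds its last target. There are 200 camera calls.

## Working session

There is one attempt and no reset: what is moved stays moved. The work goes in short steps, Python scripts to look and compute and a tool call to move; the robot and the scene stay as the last step left them, time stands still between calls to the robot, and variables do not carry over. Pictures are saved under pics/ and viewed, about 12 in all and at most 16, crops included, and the job is handed in when it is done.

Besides the shell and the picture viewer there is one more tool, called after "Emit:" as name([rows], argument=value, ...), one row to a line, values as JSON. move_arm: Moves the arm, as the interface text tells. Its arguments: {"type":"object","properties":{"series":{"type":"array"},"grip":{"type":"number"},"force":{"type":"number"}},"required":["series"]}

```bash
ls; mkdir -p pics
cat > h.py <<'E'
import numpy as np, cv2
from cell import monitor, imaging, workorder, outline_of
def cam(n):
    d=imaging.get_image(n); d['K']=np.array([[d['fx'],0,d['cx']],[0,d['fy'],d['cy']],[0,0,1.]])
    d['R']=cv2.Rodrigues(np.array(d['rvec'],float))[0]; d['t']=np.array(d['tvec'],float).ravel(); return d
def save(d,f,crop=None,s=1):
    im=d['color'][:,:,::-1]
    if crop: l,t,w,h=crop; im=im[t:t+h,l:l+w]
    cv2.imwrite('pics/'+f,cv2.resize(im,None,fx=s,fy=s,interpolation=cv2.INTER_CUBIC))
def toplane(d,px,z):
    px=np.atleast_2d(np.array(px,float)); r=np.c_[px,np.ones(len(px))]@np.linalg.inv(d['K']).T@d['R']
    C=-d['R'].T@d['t']; return (C+r*((z-C[2])/r[:,2])[:,None])[:,:2]
def proj(d,P): return cv2.projectPoints(np.atleast_2d(np.array(P,float)),np.array(d['rvec'],float),d['t'],d['K'],None)[0][:,0]
def rectw(d,mask,z):
    "mask to world plane z, min-area rect: centre, (long,short), yaw deg of long side"
    c=max(cv2.findContours(mask.astype(np.uint8),cv2.RETR_EXTERNAL,cv2.CHAIN_APPROX_NONE)[0],key=cv2.contourArea)[:,0]
    w=toplane(d,c,z)*1000; (x,y),(a,b),an=cv2.minAreaRect(w.astype(np.float32))
    if a<b: a,b,an=b,a,an+90
    return np.round([x,y,a,b,(an+90)%180-90],1)
E
python3 - <<'E'
from h import *
d=cam('top');e=cam('scene')
im=np.hstack([d['color'],e['color']]);
save(d,'top0.png',s=1.4);save(e,'scene0.png',s=1.4)
for n in('top','scene'):
    c=d if n=='top' else e; print(n,'C',np.round(-c['R'].T@c['t'],3))
    for t,z in dict(heat_sink=0,relay_board=0,radio=0,main_board=0,yellow_tray=.009,test_fixture=.014,light_plate=.012,pink_tray=.011,bottle=0,tape_roll=.018).items():
        for o in outline_of(n,t): print(n,t,round(o['p'],2),o['rect'],int(o['mask'].sum()),rectw(c,o['mask'],z) if n=='top' else '')
E
```

```text
pics
top C [ 0.396 -0.057  1.334]
top heat_sink 0.61 [289.6, 154.2, 13.7, 17.9] 270 [ 668.5 -134.6   52.6   36.4   -0.9]
top relay_board 0.65 [177.8, 247.0, 13.9, 17.3] 163 [434.4 164.1  45.5  40.3  88.9]
top relay_board 0.56 [286.3, 146.9, 25.8, 44.0] 281 [ 631.6 -138.4   55.7   51.9  -76.8]
top relay_board 0.49 [286.2, 153.4, 22.7, 25.8] 184 [ 662.1 -133.2   71.5   46.6    7.2]
top radio 0.8 [333.1, 156.8, 31.4, 31.3] 501 [ 636.9 -264.5   80.4   44.4  -53.3]
top radio 0.52 [291.1, 150.6, 20.9, 39.0] 197 [ 615.8 -141.4   53.2   23.8  -80.8]
top radio 0.26 [176.9, 246.0, 15.3, 19.1] 170 [431.8 164.1  45.5  40.2  88.9]
top main_board 0.72 [281.5, 145.4, 35.0, 52.3] 396 [ 647.9 -133.5  132.9   64.3   10.8]
top main_board 0.57 [177.9, 248.2, 14.2, 16.3] 199 [433.1 164.1  45.6  42.8  88.9]
top main_board 0.51 [154.8, 134.7, 52.7, 70.6] 2509 [653.4 167.2 167.6 101.9  12.4]
top yellow_tray 0.83 [348.8, 238.5, 28.1, 47.3] 1309 [ 412.2 -287.7  110.1   75.7   -5.3]
top test_fixture 0.86 [219.6, 217.3, 47.9, 56.2] 1616 [457.6   6.9 117.8  90.4 -19.5]
top test_fixture 0.34 [154.7, 136.4, 53.7, 
[... 545 characters left out ...]
.0, 16.1] 254 
scene relay_board 0.61 [253.8, 235.5, 21.3, 23.7] 68 
scene radio 0.74 [250.9, 228.5, 29.6, 40.1] 316 
scene radio 0.64 [199.9, 241.1, 33.0, 26.5] 476 
scene radio 0.6 [112.2, 177.4, 39.1, 44.9] 1040 
scene main_board 0.52 [242.4, 225.2, 42.5, 48.3] 295 
scene main_board 0.16 [315.2, 238.2, 15.1, 26.4] 277 
scene yellow_tray 0.77 [185.3, 170.6, 25.5, 35.2] 835 
scene test_fixture 0.63 [258.2, 239.5, 18.1, 18.2] 245 
scene test_fixture 0.56 [283.6, 165.2, 33.6, 41.9] 1084 
scene light_plate 0.58 [371.1, 139.0, 35.5, 36.0] 999 
scene pink_tray 0.83 [340.0, 203.9, 59.8, 64.6] 2058 
scene bottle 0.5 [312.6, 238.7, 18.2, 26.1] 270 
scene tape_roll 0.55 [345.0, 164.4, 8.0, 12.9] 153
```

```bash
python3 -c "
from h import *
print(monitor.observe())"
```

```text
{'clock': 1.1, 'joints': array([-1.24259454,  0.43450758,  0.02499824,  1.57322612, -0.01162606,
        1.1339869 , -0.07509877]), 'dq': array([-0.00035749, -0.00134365,  0.00043658,  0.00067486,  0.00124484,
        0.00147955, -0.00073331]), 'joint_efforts': array([-9.69614302e-04, -6.67678142e+01,  9.84301753e-01, -3.14815879e+01,
       -6.04301970e-02,  3.27588734e-02,  1.97550929e-05]), 'position': array([0.26101718, 0.56788903, 0.24572698]), 'ee_rot': array([-6.71622328e-01, -3.06895228e+00, -2.94097468e-05]), 'force': array([-0.00774068,  0.37679125, -0.36823024]), 'ft_torque': array([-0.01149013, -0.01207226, -0.02458177]), 'width': 1.0010517058687889}
```

Run:
```python
from h import *
d=cam('top');e=cam('scene')
save(d,'t1.png',(90,115,310,190),2.5); save(e,'s1.png',(100,125,310,190),2.5)
```

```text
(no output)
```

View pics/t1.png

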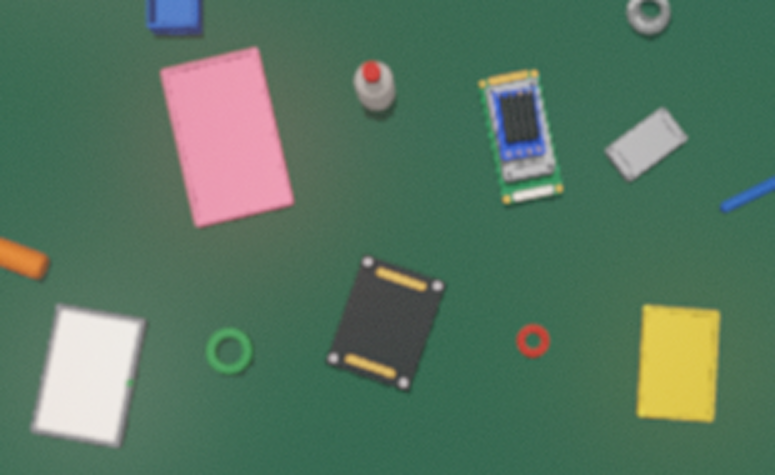

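View pics/s1.png

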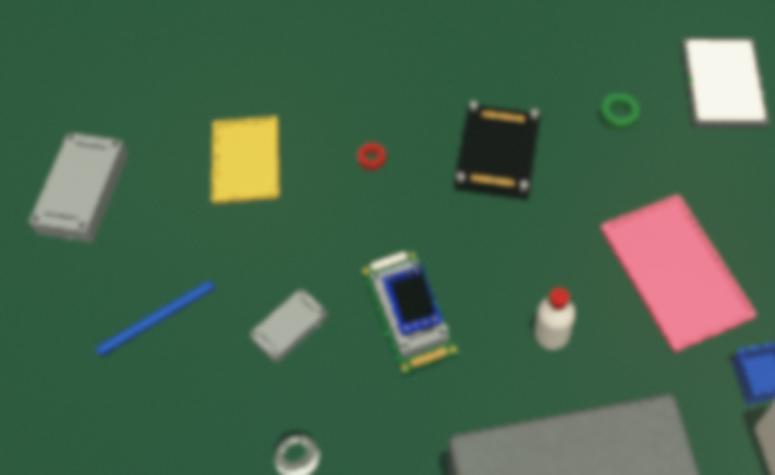

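Radio candidates: the one in the stack (top ≈(301,170), scene ≈(266,248)), a small loose one (top ≈(349,172), scene ≈(216,254), about 80x44 mm) and a large loose one (scene ≈(131,200)). The stacked one fits: middle size, second from the bottom. The crop below should confirm it.

```bash
cat >> h.py <<'E'
from scipy.optimize import minimize
def cover(d,box,x,y,yaw,S=8,off=(0,0)):
    "antialiased silhouette of box (lx,ly,z0,z1)"
    lx,ly,z0,z1=box; c,s=np.cos(yaw),np.sin(yaw)
    P=[(x+c*a-s*b,y+s*a+c*b,z) for a in(-lx/2,lx/2) for b in(-ly/2,ly/2) for z in(z0,z1)]
    h=cv2.convexHull(proj(d,P).astype(np.float32))[:,0]; o=np.zeros((420*2,560*2),np.uint8)
    cv2.fillConvexPoly(o,np.round((h*2+.5)*256).astype(np.int32),255,cv2.LINE_AA,8)
    return cv2.GaussianBlur(cv2.resize(o,(560,420),interpolation=cv2.INTER_AREA).astype(np.float32)/255,(0,0),.8)
def fit(views,box,x0):
    "views: list of (cam dict, soft mask); x0=x,y(m),yaw(deg). returns mm,mm,deg,residual"
    def f(v):
        return sum(((cover(d,box,v[0]/1e3,v[1]/1e3,np.radians(v[2]))-m)**2).sum() for d,m in views)
    x0=np.array([x0[0]*1e3,x0[1]*1e3,x0[2]])
    r=minimize(f,x0,method='Nelder-Mead',options=dict(initial_simplex=x0+np.array([[0,0,0],[8,0,0],[0,8,0],[0,0,8]]),xatol=.05,fatol=.05))
    return np.round(r.x,1),round(r.fun,1)
def best(n,t,near,d,rad=25):
    "network mask whose centre is nearest to a pixel"
    L=[o for o in outline_of(n,t) if np.hypot(o['rect'][0]+o['rect'][2]/2-near[0],o['rect'][1]+o['rect'][3]/2-near[1])<rad]
    return cv2.GaussianBlur(L[0]['mask'].astype(np.float32),(0,0),.8) if L else None
def locate(t,box,x0,cams=('top','scene')):
    D={n:cam(n) for n in cams}; V=[]
    for n,d in D.items():
        m=best(n,t,proj(d,[(x0[0],x0[1],box[3])])[0],d)
        if m is not None: V.append((d,m)); print(t,n,*fit([V[-1]],box,x0))
        else: print(t,n,'missed')
    if len(V)>1: print(t,'both',*fit(V,box,x0))
    return D
def darkmask(d,x0,z,rad=16,thr=(45,90)):
    g=d['color'].max(2).astype(np.float32); u,v=proj(d,[(*x0[:2],z)])[0]
    m=np.clip((thr[1]-g)/(thr[1]-thr[0]),0,1); yy,xx=np.mgrid[:420,:560]; m[np.hypot(xx-u,yy-v)>rad]=0; return m
E
python3 - <<'E'
from h import *
D=locate('heat_sink',(.046,.034,.056,.080),(.65,-.135,.19*57))
x0=(.65,-.135,10)
V=[(d,darkmask(d,x0,.07)) for d in D.values()]
print('dark',[fit([v],(.046,.034,.056,.08),x0) for v in V],fit(V,(.046,.034,.056,.08),x0))
locate('main_board',(.130,.062,.0,.020),x0)
locate('yellow_tray',(.110,.075,0,.009),(.412,-.288,-5))
locate('test_fixture',(.116,.088,0,.014),(.457,.007,-19))
locate('light_plate',(.130,.090,0,.012),(.411,.302,-11))
locate('pink_tray',(.165,.1,0,.011),(.651,.165,13))
locate('bottle',(.034,.034,0,.09),(.69,.014,0)); 
locate('tape_roll',(.042,.042,0,.018),(.432,.162,0))
d,e=D['top'],D['scene']
a=d['color'][135:210,262:337];b=e['color'][212:287,228:303]
cv2.imwrite('pics/stack.png',cv2.resize(np.hstack([a,b])[:,:,::-1],(800,400),interpolation=cv2.INTER_CUBIC))
print('grey thing',toplane(e,[(280,300),(370,285)],.0))
E
```

```text
heat_sink top [ 653.9 -129.7    6.2] 14.9
heat_sink scene [ 660.9 -125.6    3.6] 4.3
heat_sink both [ 657.6 -127.5    6.1] 56.9
dark [(array([ 655.7, -129.5,    1. ]), np.float64(128.3)), (array([ 659.4, -125.7,   -3.1]), np.float64(54.0))] (array([ 658.1, -126.8,   -1.1]), np.float64(188.5))
main_board top [ 645.9 -131.7   11.3] 824.6
main_board scene [ 648.4 -129.8    5.4] 857.3
main_board both [ 646.5 -131.7   10.4] 1696.0
yellow_tray top [ 412.1 -288.4   -5.4] 10.8
yellow_tray scene [ 417.9 -284.    -6.3] 51.4
yellow_tray both [ 413.4 -287.2   -4.9] 100.4
test_fixture top [458.3   6.  -20.8] 12.7
test_fixture scene [462.7  10.9 -20. ] 5.5
test_fixture both [459.9   7.7 -20.7] 84.6
light_plate top [412.3 303.3 -11.1] 12.5
light_plate scene [418.1 307.2 -11.4] 14.4
light_plate both [413.7 304.3 -10.9] 84.4
pink_tray top [651.8 166.7  12.9] 71.2
pink_tray scene [656.7 170.3  13.1] 10.3
pink_tray both [654.  168.5  12.9] 134.9
bottle top [693.6  12.3   9.8] 44.4
bottle scene [705.8  15.5 -23.8] 65.6
bottle both [698.9  16.1 -22.7] 167.9
tape_roll top missed
tape_roll scene [438.  166.7 -26.5] 41.0
grey thing [[ 0.79214348 -0.11226067]
 [ 0.79818778  0.12511384]]
```

View pics/stack.png

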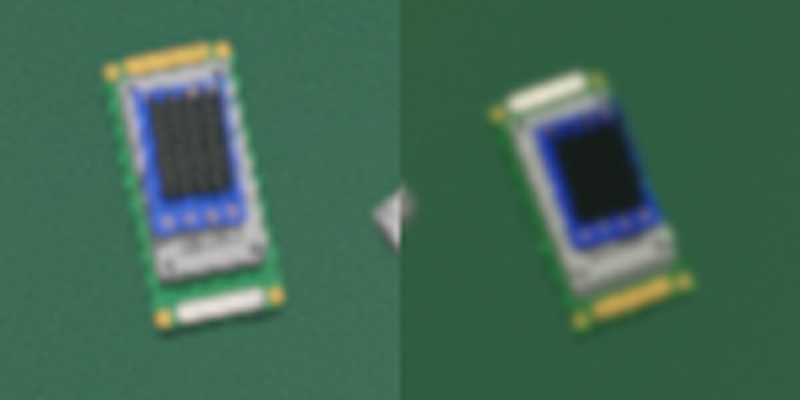

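Confirmed: in the crop the stack reads green board, silver radio, blue relay board, black heat sink, and the radio is the middle size. The two cameras differ by a constant of about (+5,+4) mm, so I take the mean. One look at the full frame for the grey body at the edge.

```bash
python3 -c "
import cv2,numpy as np
a=cv2.imread('pics/top0.png');b=cv2.imread('pics/scene0.png')
cv2.imwrite('pics/full.png',cv2.resize(np.hstack([a,b]),(800,300),interpolation=cv2.INTER_AREA))"
```

```text
(no output)
```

View pics/full.png

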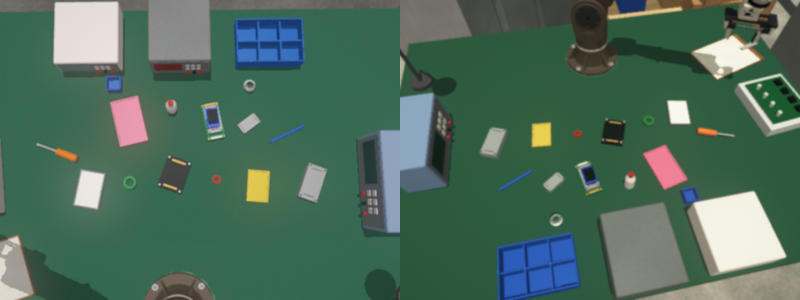

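Emit:
move_arm([
  [2,-3.5,0,0,0,1.6],
  [2,-3.5,0,0,0,1.6],
  [2,-3.5,0,0,0,1.6],
  [2,-3.5,0,0,0,1.6],
  [2,-3.5,0,0,0,1.6],
  [2,-3.5,0,0,0,1.6],
  [2,-3.5,0,0,0,1.6],
  [2,-3.5,0,0,0,1.6],
], grip=1, force=15)

```text
clock: 3.6
position: [0.4217, 0.2864, 0.246]
ee_rot: [0.323, 3.125, 0.001]
force: [0.7, -0.5, -0.8]
width: 0.998
```

Emit:
move_arm([
  [2,-3.5,0,0,0,1.6],
  [2,-3.5,0,0,0,1.6],
  [2,-3.5,0,0,0,1.6],
  [2,-3.5,0,0,0,1.6],
  [2,-3.5,0,0,0,1.6],
  [2,-3.5,0,0,0,1.6],
  [2,-3.5,0,0,0,1.6],
  [2,-3.5,0,0,0,1.6],
])

```text
clock: 4.4
position: [0.5817, 0.0064, 0.2459]
ee_rot: [-0.027, 3.141, 0.0]
force: [0.9, 0.4, 0.3]
width: 0.998
```

Emit:
move_arm([
  [2,-3.4,0,0,0,1.6],
  [2,-3.4,0,0,0,1.6],
  [2,-3.4,0,0,0,1.6],
  [1.6,-3.4,0,0,0,1.3],
  [0,0,0,0,0,0],
])

```text
clock: 4.9
position: [0.6576, -0.1351, 0.2453]
ee_rot: [0.182, -3.136, 0.006]
force: [-0.4, -0.7, -0.8]
width: 1.0
```

Emit:
move_arm([
  [0,0.7,-4,0,0,0],
  [0,0,-4,0,0,0],
  [0,0,-4,0,0,0],
  [0,0,-2.5,0,0,0],
  [0,0,-1.9,0,0,0],
  [0,0,0,0,0,0],
])

```text
clock: 5.5
position: [0.6549, -0.12, 0.0788]
ee_rot: [0.193, -3.13, -0.002]
force: [0.5, 0.6, 0.0]
width: 1.0
```

Emit:
move_arm([
  [0,0,0,0,0,0],
  [0,0,0,0,0,0],
  [0,0,0,0,0,0],
  [0,0,0,0,0,0],
  [0,0,0,0,0,0],
  [0,0,0,0,0,0],
], grip=0.2, force=12)

```text
clock: 6.1
position: [0.6571, -0.1211, 0.082]
ee_rot: [-0.192, 3.135, 0.0]
force: [0.0, -0.4, 0.5]
width: 0.523
```

Emit:
move_arm([
  [0,-0.6,0,0,0,0],
  [0,0,0,0,0,0],
  [0,0,0,0,0,0],
], grip=0.65)

```text
clock: 6.4
position: [0.6569, -0.1276, 0.0817]
ee_rot: [0.191, -3.136, 0.0]
force: [1.3, 0.4, 0.3]
width: 0.645
```

Emit:
move_arm([
  [0,0,0,0,0,0],
  [0,0,0,0,0,0],
  [0,0,0,0,0,0],
  [0,0,0,0,0,0],
  [0,0,0,0,0,0],
  [0,0,0,0,0,0],
  [0,0,0,0,0,0],
  [0,0,0,0,0,0],
], grip=0.2)

```text
clock: 7.2
position: [0.6571, -0.127, 0.0817]
ee_rot: [-0.192, 3.136, 0.0]
force: [0.5, 0.4, -0.4]
width: 0.37
```

Emit:
move_arm([
  [0,0,1,0,0,0],
  [0,0,3,0,0,0],
  [0,0,4,0,0,0],
  [0,0,3,0,0,0],
])

```text
clock: 7.6
position: [0.6574, -0.1274, 0.1947]
ee_rot: [-0.192, 3.134, -0.001]
force: [1.0, -0.0, -0.7]
width: 0.37
```

Emit:
move_arm([
  [-3,-2,0,0,0,-1.6],
  [-3,-2,0,0,0,-1.6],
  [-3,-2,0,0,0,-1.6],
  [-3,-2,0,0,0,-1.6],
  [-3,-2,0,0,0,-1.6],
  [-3,-2,0,0,0,-1.6],
  [-3.1,-2,0,0,0,-1.6],
  [-3.1,-1.9,0,0,0,-1.4],
])

```text
clock: 8.4
position: [0.4138, -0.287, 0.1926]
ee_rot: [0.155, 3.137, -0.001]
force: [0.2, -0.1, -0.7]
width: 0.368
```

Emit:
move_arm([
  [0,0,-4,0,0,0],
  [0,0,-4,0,0,0],
  [0,0,-4,0,0,0],
  [0,0,-2,0,0,0],
  [0,0,0,0,0,0],
  [0,0,0,0,0,0],
])

```text
clock: 9.0
position: [0.4153, -0.2865, 0.0525]
ee_rot: [0.154, 3.138, -0.0]
force: [0.0, 0.7, -0.3]
width: 0.368
```

Emit:
move_arm([
  [0,0,-1.2,0,0,0],
  [0,0,-0.6,0,0,0],
  [0,0,-0.2,0,0,0],
  [0,0,0,0,0,0],
])

```text
clock: 9.4
position: [0.4151, -0.2861, 0.0318]
ee_rot: [0.153, 3.138, 0.0]
force: [-0.2, 0.3, -1.3]
width: 0.368
```

Emit:
move_arm([
  [0,0,0,0,0,0],
  [0,0,0,0,0,0],
  [0,0,0,0,0,0],
  [0,0,0,0,0,0],
  [0,0,0,0,0,0],
], grip=0.8)

```text
clock: 9.9
position: [0.415, -0.2861, 0.0318]
ee_rot: [0.153, 3.138, 0.0]
force: [-0.4, 0.1, -0.1]
width: 0.758
```

Emit:
move_arm([
  [0,0,4,0,0,0],
  [0,0,5,0,0,0],
  [0,0,5,0,0,0],
  [-4,-2,3,0,0,0],
  [-3,-2,0,0,0,0],
  [0,0,0,0,0,0],
])

```text
clock: 10.5
position: [0.344, -0.3275, 0.2009]
ee_rot: [0.163, 3.137, -0.003]
force: [-0.0, 0.4, 0.7]
width: 0.802
```

Run:
```python
from h import *
D=locate('heat_sink',(.046,.034,.006,.030),(.415,-.286,-6))
locate('relay_board',(.068,.044,.048,.056),(.655,-.128,8))
d,e=D['top'],D['scene']
for p in [(.415,-.286,.02),(.655,-.128,.05)]: print(proj(d,[p]),proj(e,[p]))
def c(d,p,r=37):
    u,v=proj(d,[p])[0].astype(int); return d['color'][v-r:v+r,u-r:u+r]
im=np.vstack([np.hstack([c(x,p) for x in(d,e)]) for p in[(.655,-.128,.05),(.415,-.286,.02)]])
cv2.imwrite('pics/a1.png',cv2.resize(im[:,:,::-1],(600,600),interpolation=cv2.INTER_CUBIC))
print(monitor.observe()['position'])
```

```text
heat_sink top [ 413.9 -287.6   -3.4] 8.6
heat_sink scene [ 420.3 -282.8   -3.9] 11.3
heat_sink both [ 415.5 -285.6   -2.3] 48.0
relay_board top [ 652.7 -130.2    7.3] 2.2
relay_board scene [ 657.6 -125.8    8.1] 5.7
relay_board both [ 654.7 -128.4    8.4] 46.2
[[361.21295018 259.05883985]] [[196.58264985 185.34377867]]
[[296.54610794 163.28362504]] [[263.94595275 244.6729829 ]]
[ 0.34848076 -0.32406555  0.19917011]
```

View pics/a1.png

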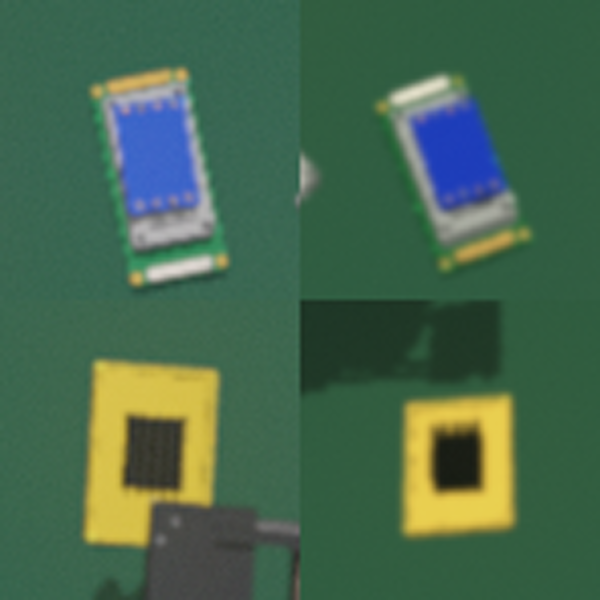

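Heat sink sits centred in the yellow tray (within about 2 mm) and the relay board has not moved. Next, the relay board.

Emit:
move_arm([
  [3.9,2.5,0,0,0,1.7],
  [3.9,2.5,0,0,0,1.7],
  [3.9,2.5,0,0,0,1.7],
  [3.9,2.5,0,0,0,1.7],
  [3.9,2.5,0,0,0,1.7],
  [3.9,2.5,0,0,0,1.7],
  [3.9,2.5,0,0,0,1.7],
  [3.7,2.3,0,0,0,1.7],
], grip=0.8)

```text
clock: 11.7
position: [0.6596, -0.1243, 0.199]
ee_rot: [0.224, -3.133, -0.001]
force: [-0.0, 0.0, -0.2]
width: 0.801
```

Emit:
move_arm([
  [0,0,-3,0,0,0],
  [0,0,-3,0,0,0],
  [0,0,-3,0,0,0],
  [0,0,0,0,0,0],
  [0,0,0,0,0,0],
])

```text
clock: 12.2
position: [0.6578, -0.1264, 0.1095]
ee_rot: [0.22, -3.133, -0.0]
force: [0.6, 0.1, 1.6]
width: 0.801
```

Emit:
move_arm([
  [-0.25,-0.15,-2.5,0,0,0],
  [0,0,-1.5,0,0,0],
  [0,0,-0.7,0,0,0],
  [0,0,0,0,0,0],
])

```text
clock: 12.6
position: [0.6552, -0.128, 0.0624]
ee_rot: [0.22, -3.133, -0.001]
force: [0.3, 0.3, -0.0]
width: 0.796
```

Emit:
move_arm([
  [0,0,0,0,0,0],
  [0,0,0,0,0,0],
  [0,0,0,0,0,0],
  [0,0,0,0,0,0],
  [0,0,0,0,0,0],
  [0,0,0,0,0,0],
  [0,0,0,0,0,0],
], grip=0.3, force=12)

```text
clock: 13.3
position: [0.6556, -0.1282, 0.063]
ee_rot: [-0.22, 3.133, 0.0]
force: [-0.6, 0.7, 5.0]
width: 0.478
```

Emit:
move_arm([
  [0,0,1,0,0,0],
  [0,0,3,0,0,0],
  [0,0,4,0,0,0],
  [0,0,4,0,0,0],
])

```text
clock: 13.7
position: [0.6547, -0.1281, 0.1839]
ee_rot: [0.219, -3.132, -0.0]
force: [0.9, 0.6, -1.0]
width: 0.478
```

Emit:
move_arm([
  [-2.4,1.7,0,0,0,-3.5],
  [-2.4,1.7,0,0,0,-3.5],
  [-2.4,1.7,0,0,0,-3.5],
  [-2.4,1.7,0,0,0,-3.5],
  [-2.5,1.7,0,0,0,-3.6],
  [-2.5,1.7,0,0,0,-3.6],
  [-2.5,1.7,0,0,0,-3.6],
  [-2.4,1.75,0,0,0,-3.6],
])

```text
clock: 14.5
position: [0.4591, 0.0088, 0.1829]
ee_rot: [-0.56, -3.091, -0.0]
force: [0.3, 0.7, -0.9]
width: 0.478
```

Emit:
move_arm([
  [0,0,-4,0,0,0],
  [0,0,-4,0,0,0],
  [0,0,-3,0,0,0],
  [0,0,0,0,0,0],
  [0,0,0,0,0,0],
])

```text
clock: 15.0
position: [0.4604, 0.0081, 0.0731]
ee_rot: [-0.556, -3.091, 0.001]
force: [-0.5, 0.2, -1.2]
width: 0.481
```

Emit:
move_arm([
  [0,0,-2,0,0,0],
  [0,0,-1,0,0,0],
  [0,0,-0.4,0,0,0],
  [0,0,0,0,0,0],
])

```text
clock: 15.4
position: [0.4607, 0.0083, 0.0391]
ee_rot: [0.556, 3.092, 0.0]
force: [-0.4, 0.7, -1.3]
width: 0.48
```

Emit:
move_arm([
  [0,0,0,0,0,0],
  [0,0,0,0,0,0],
  [0,0,0,0,0,0],
  [0,0,0,0,0,0],
  [0,0,0,0,0,0],
], grip=0.8)

```text
clock: 15.9
position: [0.4604, 0.0083, 0.0387]
ee_rot: [0.556, 3.092, 0.0]
force: [-0.4, -0.3, 0.7]
width: 0.792
```

Emit:
move_arm([
  [0,0,4,0,0,0],
  [0,0,5,0,0,0],
  [0,0,5,0,0,0],
  [-2,4,2,0,0,0],
  [-2,4,0,0,0,0],
  [-2,4,0,0,0,0],
  [0,4,0,0,0,0],
  [0,0,0,0,0,0],
])

```text
clock: 16.7
position: [0.3996, 0.1737, 0.199]
ee_rot: [0.544, 3.094, 0.004]
force: [-0.1, -0.6, -1.0]
width: 0.796
```

Run:
```python
from h import *
D=locate('relay_board',(.068,.044,.024,.032),(.46,.008,-20))
locate('radio',(.096,.052,.016,.038),(.650,-.130,10))
d,e=D['top'],D['scene']
def c(d,p,r=37):
    u,v=proj(d,[p])[0].astype(int); return d['color'][v-r:v+r,u-r:u+r]
im=np.vstack([np.hstack([c(x,p) for x in(d,e)]) for p in[(.655,-.128,.03),(.46,.008,.02)]])
cv2.imwrite('pics/a2.png',cv2.resize(im[:,:,::-1],(600,600),interpolation=cv2.INTER_CUBIC))
print(monitor.observe()['position'])
```

```text
relay_board top [456.6   7.4 -21. ] 50.1
relay_board scene [464.5   9.7 -21.7] 4.1
relay_board both [460.1   8.5 -20.4] 89.2
radio top [ 649.5 -132.6    9.6] 14.8
radio scene [ 653.5 -129.2   10. ] 7.7
radio both [ 651.2 -131.1    9.9] 49.0
[0.40056523 0.16729453 0.19854569]
```

View pics/a2.png

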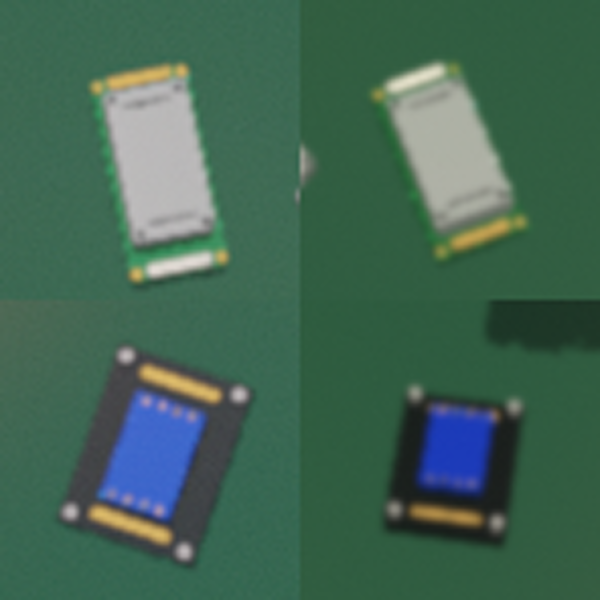

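Relay board is centred on the fixture (camera mean within 0.5 mm). Next, the radio.

Emit:
move_arm([
  [2.5,-3,0,0,0,3],
  [2.5,-3,0,0,0,3],
  [2.5,-3,0,0,0,3],
  [2.5,-3,0,0,0,3],
  [2.5,-3,0,0,0,3],
  [2.5,-3,0,0,0,3],
  [2.5,-3,0,0,0,3],
  [2.5,-3,0,0,0,3],
], grip=0.85)

```text
clock: 17.9
position: [0.601, -0.0738, 0.1984]
ee_rot: [0.101, -3.14, 0.0]
force: [-0.2, 0.6, 0.1]
width: 0.85
```

Emit:
move_arm([
  [2.5,-3,0,0,0,3],
  [2.5,-3,0,0,0,3],
  [0,0,-4,0,0,0],
  [0,0,-4,0,0,0],
  [0,0,-3,0,0,0],
  [0,0,0,0,0,0],
  [0,0,0,0,0,0],
])

```text
clock: 18.6
position: [0.6503, -0.1323, 0.0889]
ee_rot: [0.262, -3.13, 0.0]
force: [0.0, 0.2, 0.8]
width: 0.849
```

Emit:
move_arm([
  [0.1,0.1,-2.5,0,0,0],
  [0,0,-1.7,0,0,0],
  [0,0,-0.7,0,0,0],
  [0,0,0,0,0,0],
])

```text
clock: 19.0
position: [0.6519, -0.1309, 0.0405]
ee_rot: [-0.263, 3.13, -0.0]
force: [-1.0, -0.0, 0.6]
width: 0.851
```

Emit:
move_arm([
  [0,0,0,0,0,0],
  [0,0,0,0,0,0],
  [0,0,0,0,0,0],
  [0,0,0,0,0,0],
  [0,0,0,0,0,0],
  [0,0,0,0,0,0],
  [0,0,0,0,0,0],
], grip=0.4, force=20)

```text
clock: 19.7
position: [0.6518, -0.1308, 0.0403]
ee_rot: [-0.263, 3.13, -0.0]
force: [-0.9, -0.3, 6.6]
width: 0.563
```

Emit:
move_arm([
  [0,0,1,0,0,0],
  [0,0,3,0,0,0],
  [0,0,4,0,0,0],
  [0,0,5,0,0,0],
  [0,0,3,0,0,0],
  [0,0,0,0,0,0],
])

```text
clock: 20.3
position: [0.6538, -0.1314, 0.2055]
ee_rot: [-0.262, 3.122, -0.003]
force: [0.5, -0.4, -1.7]
width: 0.563
```

Emit:
move_arm([
  [-1.7,3.1,0,0,0,-1.5],
  [-1.7,3.1,0,0,0,-1.5],
  [-1.7,3.1,0,0,0,-1.5],
  [-1.7,3.1,0,0,0,-1.5],
  [-1.7,3.1,0,0,0,-1.5],
  [-1.7,3.1,0,0,0,-1.5],
  [-1.7,3.1,0,0,0,-1.5],
  [-1.7,3.1,0,0,0,-1.5],
])

```text
clock: 21.1
position: [0.5138, 0.1183, 0.1989]
ee_rot: [-0.067, -3.139, 0.001]
force: [0.4, 0.1, -1.0]
width: 0.563
```

Emit:
move_arm([
  [-1.7,3.1,0,0,0,-1.5],
  [-1.7,3.1,0,0,0,-1.5],
  [-1.7,3.1,0,0,0,-1.5],
  [-1.7,3.1,0,0,0,-1.5],
  [-1.6,3.2,0,0,0,-1.5],
  [-1.6,3.2,0,0,0,-1.5],
  [0,0,-4,0,0,0],
  [0,0,-4,0,0,0],
])

```text
clock: 21.9
position: [0.4147, 0.3071, 0.119]
ee_rot: [0.307, 3.126, 0.003]
force: [0.6, 0.9, -2.7]
width: 0.565
```

Emit:
move_arm([
  [0,0,-4,0,0,0],
  [0,0,-1,0,0,0],
  [0,0,0,0,0,0],
  [0,0,0,0,0,0],
])

```text
clock: 22.3
position: [0.4161, 0.3057, 0.0708]
ee_rot: [0.312, 3.125, 0.001]
force: [0.6, 0.4, -1.6]
width: 0.563
```

Emit:
move_arm([
  [-0.1,0,-2,0,0,0],
  [0,0,-1,0,0,0],
  [0,0,-0.4,0,0,0],
  [0,0,0,0,0,0],
])

```text
clock: 22.7
position: [0.4148, 0.3056, 0.0363]
ee_rot: [0.312, 3.126, 0.001]
force: [-0.2, -0.3, -0.9]
width: 0.562
```

Emit:
move_arm([
  [0,0,0,0,0,0],
  [0,0,0,0,0,0],
  [0,0,0,0,0,0],
  [0,0,0,0,0,0],
  [0,0,0,0,0,0],
], grip=0.9)

```text
clock: 23.2
position: [0.4144, 0.3054, 0.0357]
ee_rot: [0.312, 3.126, 0.0]
force: [-0.4, -0.4, -0.6]
width: 0.896
```

Emit:
move_arm([
  [0,0,4,0,0,0],
  [0,0,5,0,0,0],
  [0,0,5,0,0,0],
  [2,-4,2,0,0,1.5],
  [2,-4,0,0,0,1.5],
  [2,-4,0,0,0,1.5],
  [1,-3,0,0,0,1.5],
  [0,0,0,0,0,0],
])

```text
clock: 24.0
position: [0.4859, 0.15, 0.1959]
ee_rot: [0.158, 3.137, -0.003]
force: [-0.6, 0.4, 0.4]
width: 0.902
```

Run:
```python
from h import *
D=locate('radio',(.096,.052,.012,.034),(.415,.305,-11))
locate('main_board',(.130,.062,.0,.018),(.648,-.131,10))
d,e=D['top'],D['scene']
def c(d,p,r=37):
    u,v=proj(d,[p])[0].astype(int); return d['color'][v-r:v+r,u-r:u+r]
im=np.vstack([np.hstack([c(x,p) for x in(d,e)]) for p in[(.65,-.128,.01),(.415,.305,.02)]])
cv2.imwrite('pics/a3.png',cv2.resize(im[:,:,::-1],(600,600),interpolation=cv2.INTER_CUBIC))
print(monitor.observe()['position'])
```

```text
radio top missed
radio scene [418.9 307.9 -13.1] 17.2
main_board top [ 644.9 -133.2   10.7] 17.2
main_board scene [ 648.2 -130.1   10.9] 40.0
main_board both [ 646.2 -131.9   11. ] 80.5
[0.48399005 0.1564477  0.19549939]
```

View pics/a3.png

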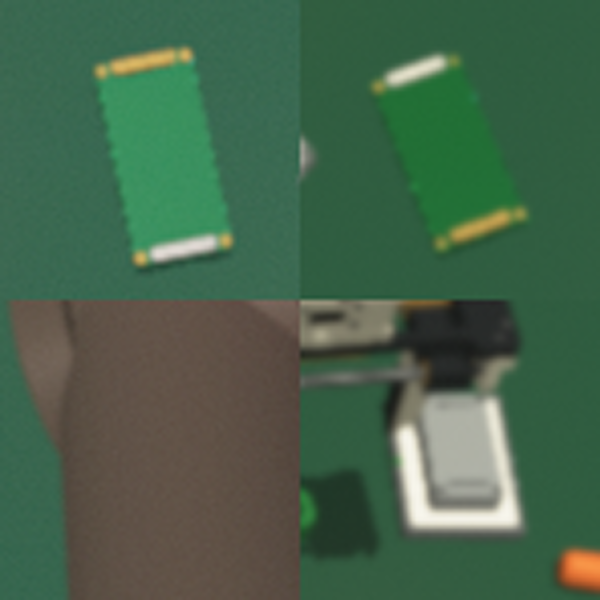

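Radio looks centred on the light plate (scene camera within 1 mm; the arm hides the top view, so I re-check later). Next, the main board.

Emit:
move_arm([
  [1.8,-3.2,0,0,0,1.8],
  [1.8,-3.2,0,0,0,1.8],
  [1.8,-3.2,0,0,0,1.8],
  [1.8,-3.2,0,0,0,1.8],
  [1.8,-3.2,0,0,0,1.8],
  [1.8,-3.2,0,0,0,1.8],
  [1.8,-3.2,0,0,0,1.8],
  [1.8,-3.2,0,0,0,1.8],
], grip=1)

```text
clock: 25.2
position: [0.6291, -0.1011, 0.1954]
ee_rot: [0.251, -3.131, -0.001]
force: [0.0, 0.3, 1.0]
width: 0.998
```

Emit:
move_arm([
  [1.8,-3.1,0,0,0,1.8],
  [0,0,-4,0,0,0],
  [0,0,-4,0,0,0],
  [0,0,-4,0,0,0],
  [0,0,0,0,0,0],
  [0,0,0,0,0,0],
])

```text
clock: 25.8
position: [0.6464, -0.1312, 0.0758]
ee_rot: [0.297, -3.126, -0.0]
force: [0.3, 0.1, 0.6]
width: 0.998
```

Emit:
move_arm([
  [0,-0.05,-2.5,0,0,0],
  [0,0,-1.7,0,0,0],
  [0,0,-0.95,0,0,0],
  [0,0,0,0,0,0],
  [0,0,0,0,0,0],
])

```text
clock: 26.3
position: [0.6475, -0.1323, 0.0258]
ee_rot: [-0.296, 3.125, -0.001]
force: [-0.2, 0.1, 0.5]
width: 1.006
```

Emit:
move_arm([
  [0,0,0,0,0,0],
  [0,0,0,0,0,0],
  [0,0,0,0,0,0],
  [0,0,0,0,0,0],
  [0,0,0,0,0,0],
  [0,0,0,0,0,0],
  [0,0,0,0,0,0],
], grip=0.5, force=25)

```text
clock: 27.0
position: [0.6464, -0.1322, 0.0243]
ee_rot: [-0.296, 3.127, 0.0]
force: [-0.1, -0.5, 4.2]
width: 0.671
```

Emit:
move_arm([
  [0,0,1,0,0,0],
  [0,0,3,0,0,0],
  [0,0,4,0,0,0],
  [0,0,5,0,0,0],
  [0,0,5,0,0,0],
  [0,0,0,0,0,0],
])

```text
clock: 27.6
position: [0.65, -0.1334, 0.2125]
ee_rot: [-0.294, 3.116, -0.005]
force: [0.5, -0.7, -1.1]
width: 0.67
```

Emit:
move_arm([
  [0.1,3.7,0,0,0,0.3],
  [0.1,3.8,0,0,0,0.3],
  [0.1,3.8,0,0,0,0.3],
  [0.1,3.8,0,0,0,0.3],
  [0.1,3.8,0,0,0,0.3],
  [0.1,3.8,0,0,0,0.3],
  [0.1,3.7,0,0,0,0.2],
  [0.1,3.6,0,0,0,0.2],
])

```text
clock: 28.4
position: [0.6539, 0.1695, 0.204]
ee_rot: [0.357, -3.121, -0.0]
force: [0.2, -0.3, -1.0]
width: 0.671
```

Emit:
move_arm([
  [0,0,0,0,0,0],
  [0,0,-4,0,0,0],
  [0,0,-4,0,0,0],
  [0,0,-4,0,0,0],
  [0,0,-1.5,0,0,0],
  [0,0,0,0,0,0],
  [0,0,0,0,0,0],
])

```text
clock: 29.1
position: [0.6554, 0.1677, 0.0706]
ee_rot: [-0.355, 3.12, 0.0]
force: [0.6, 0.2, -0.6]
width: 0.67
```

Emit:
move_arm([
  [-0.1,0.05,-2,0,0,0],
  [0,0,-1.2,0,0,0],
  [0,0,-0.5,0,0,0],
  [0,0,0,0,0,0],
  [0,0,0,0,0,0],
])

```text
clock: 29.6
position: [0.654, 0.1684, 0.0329]
ee_rot: [-0.356, 3.12, 0.0]
force: [0.5, 0.7, -0.3]
width: 0.67
```

```bash
python3 -c "
from h import *
s=monitor.observe(); print(s['position'],s['force'])"
```

```text
[0.65395041 0.16837651 0.03294851] [ 0.45084294  0.69792971 -0.32681017]
```

Emit:
move_arm([
  [0,0,-0.1,0,0,0],
  [0,0,0,0,0,0],
])

```text
clock: 29.8
position: [0.654, 0.1684, 0.0322]
ee_rot: [-0.356, 3.12, 0.001]
force: [-1.4, -0.3, 4.7]
width: 0.671
```

Emit:
move_arm([
  [0,0,0,0,0,0],
  [0,0,0,0,0,0],
  [0,0,0,0,0,0],
  [0,0,0,0,0,0],
  [0,0,0,0,0,0],
], grip=0.95)

```text
clock: 30.3
position: [0.6534, 0.1683, 0.031]
ee_rot: [0.356, -3.121, -0.0]
force: [0.1, -0.3, -0.5]
width: 0.952
```

Emit:
move_arm([
  [0,0,4,0,0,0],
  [0,0,5,0,0,0],
  [0,0,5,0,0,0],
  [0,0,4,0,0,0],
  [-3,4,2,0,0,0],
  [-3,4,0,0,0,0],
  [-3,4,0,0,0,0],
  [-3,4,0,0,0,0],
])

```text
clock: 31.1
position: [0.5342, 0.3268, 0.23]
ee_rot: [-0.355, 3.121, 0.001]
force: [0.7, 0.5, 0.0]
width: 0.95
```

Emit:
move_arm([
  [-3,4,0,0,0,0],
  [-3,4,0,0,0,0],
  [-3,4,0,0,0,0],
  [-3,4,0,0,0,0],
  [-3,4,0,0,0,0],
  [-3,3,0,0,0,0],
  [0,0,0,0,0,0],
  [0,0,0,0,0,0],
])

```text
clock: 31.9
position: [0.3542, 0.5562, 0.2293]
ee_rot: [0.36, -3.12, 0.001]
force: [1.3, -0.9, 0.2]
width: 0.951
```

Run:
```python
from h import *
D=locate('main_board',(.130,.062,.008,.026),(.654,.168,13))
locate('radio',(.096,.052,.012,.034),(.415,.305,-11))
locate('relay_board',(.068,.044,.024,.032),(.46,.008,-20))
locate('heat_sink',(.046,.034,.006,.030),(.415,-.286,-6))
d,e=D['top'],D['scene']
save(d,'f_top.png',(60,115,340,190),2.3); save(e,'f_scene.png',(100,125,310,190),2.5)
```

```text
main_board top [654.3 167.8  13.4] 15.3
main_board scene [655.3 172.1  12.2] 37.2
main_board both [654.9 169.3  13. ] 84.9
radio top [412.  304.1 -10.6] 21.2
radio scene [418.6 307.9 -12.2] 13.3
radio both [413.6 305.3 -10.5] 82.1
relay_board top [457.8   7.4 -20.9] 5.5
relay_board scene [463.8  10.1 -21.2] 3.5
relay_board both [459.5   8.4 -20.6] 42.1
heat_sink top [ 414.3 -287.9   -3.8] 4.1
heat_sink scene [ 421.  -282.8   -3.9] 12.1
heat_sink both [ 415.7 -285.9   -3.2] 46.7
```

View pics/f_top.png

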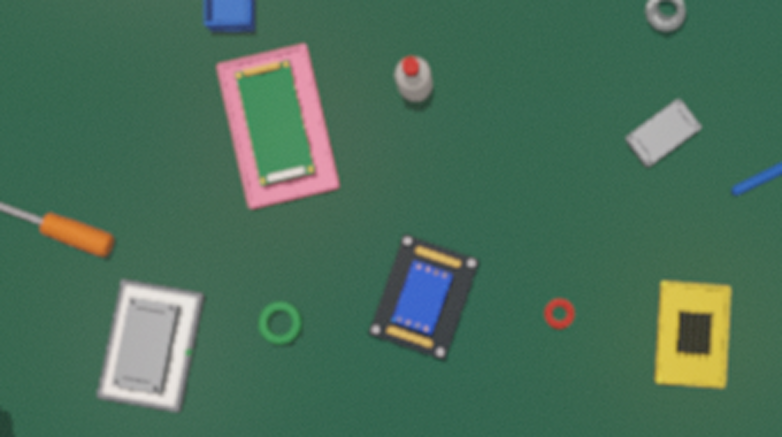

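View pics/f_scene.png

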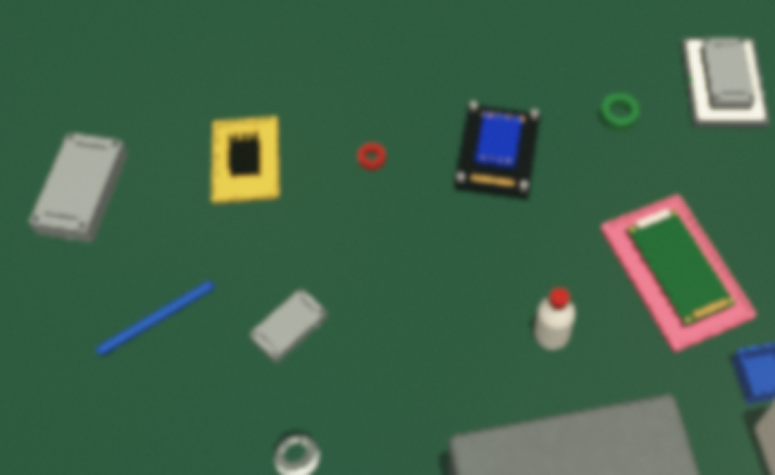

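All four parts stand centred on their places in both views: main board at top-crop pixel (277,125), radio (147,346), relay board (422,295), heat sink (694,333). The bottle and the tape roll are where they were. Handing in.

```bash
python3 -c "
from h import *
print(workorder.sign_off())"
```

```text
the job is handed in; nothing more can be done
None
```

I took the stack apart from the top down and handed the job in at about 32 s. The heat sink is in the yellow tray, the relay board on the test fixture between its posts, the radio on the light plate and the main board in the pink tray.

**Radio:** I used the middle-sized one from the stack. The small and the large loose ones were left untouched.

**Centring:** comparing each part with its place (mean of both cameras), these are the offsets from centre:

| Part | Offset |
|---|---|
| Heat sink | about 3 mm |
| Relay board | under 1 mm |
| Radio | under 1 mm |
| Main board | about 2 mm |

**Alignment:** long sides agree within about 2°.

**Other things:** in the final pictures the bottle and the tape roll stand where they were. No move report showed more than about 7 N on the tool.

**What disagreed:**
- The two cameras differ by a steady 4–6 mm in x and 3–5 mm in y, so I worked with their mean.
- On the heat sink my first descent was about 6 mm off in y. I opened the jaws and re-centred before gripping, and the relay board underneath had not visibly moved afterwards.

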